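# Put the saffron tin in the caddy's hidden drawer

### The job

Put the saffron tin, the short round steel tin with a lid, away in the wooden caddy's hidden drawer: press the steel plate on top of the caddy so that the drawer springs open, then lower the tin into it. Set it down upright on the drawer's floor before letting go rather than dropping it, and leave the drawer open.

Things in the scene. Friction and masses are not known exactly. Their poses are not given: they have to be found in the camera images.
- tin: The saffron tin: short, round, lidded, plain steel, 48 mm diameter, 32 mm high, about 100 g, loose on the worktop, right of the caddy. Origin: centre of its underside, z up. Near it (centres 100 mm or more apart) stand three steel bystanders: a tall round tin (same diameter, 62 mm high), a square tin (48 x 48 x 32 mm), an open bowl (70 mm wide, 30 mm high).
- plate_top (a point): Centre of the top face of the press plate, a 50 mm steel disc on a fixed wooden caddy (200 x 200 mm, 78 mm high, front to the robot), 50 mm behind its front. The face is 90 mm above the worktop. x: front to back, z up. It sinks 8 mm to a stop (3 N at 4 mm, 5 N at the stop) and springs back. Once 5 mm down, the drawer is released. Jars at the caddy's back reach up to 135 mm.
- drawer (a joint): How far the hidden drawer has slid out of the caddy's front, in m: 0 shut and latched, 0.12 fully open. Once the plate is pressed, a spring slides it out by itself within about 2 s, towards the robot along -x of drawer_floor, and holds it out with 1 to 3 N. Its front is flush with the caddy's and has no handle.
- drawer_floor (a point): Point on the drawer's floor, 12 mm above the worktop, midway between the sides, 60 mm behind the outer face of the front; moves with the drawer. x: into the caddy, z up. Inside, the drawer is 160 mm wide; top edges above the worktop: front (14 mm thick) 61 mm, sides 44 mm. Fully open, bare floor reaches from 46 mm before this point to 60 mm behind it.
Mind the look-alikes: they are no part of the job. Leave any blue or green look-alike of the tin alone.

How it is judged:
On the way, in this order (a step that is already met when the one before it is completed fails the run):
1. the drawer has sprung open (at least 100 mm out) (value of joint drawer above 0.1 m), for 0.2 s.
2. the tin is lowered into the open drawer, still held by the fingers, its underside within 15 mm of the drawer's floor (z of tin in the frame of drawer_floor between -0.006 and 0.015 m and x of tin in the frame of drawer_floor between -0.05 and 0.08 m and y of tin in the frame of drawer_floor between -0.08 and 0.08 m and contact force between the fingers and tin above 0.5 N), for 0.05 s.
At the end, for the whole second after the job is handed in: The drawer stands open by at least 90 mm and the saffron tin stands in it, upright within 10 degrees, at rest, its underside on the drawer's floor within 5 mm, anywhere within the drawer's walls (its centre from 50 mm before to 80 mm behind the drawer_floor point, within 80 mm to either side) (value of joint drawer above 0.09 m and z of tin in the frame of drawer_floor between -0.005 and 0.005 m and x of tin in the frame of drawer_floor between -0.05 and 0.08 m and y of tin in the frame of drawer_floor between -0.08 and 0.08 m and angle between tin's own z axis and vertical below 0.17 rad and linear speed of tin below 0.02 m/s); the robot touches nothing.
It also fails if it takes over 56 s, if anything falls off the work surface, if the arm or the gripper's body presses on something with over 40 N, if the wrist force passes 120 N, or if a joint passes its speed limit or range.

### The arm

A 6-joint arm with a two-finger parallel gripper is mounted at the origin on the work surface. World frame = base frame: x ahead of the robot, y to its left, z up, the work surface at z = 0. Lengths are in m, angles in rad, forces in N, time in s.
With the tool pointing down it reaches from about 0.325 to 0.85 m from the base axis. Payload 15.5 kg.
Tool frame: the origin (TCP) lies at the very end of the fingers, on their centre line; the grasp point (between the pads) lies 19 mm behind it; z points along the fingers, y is the line along which they close (so a half turn about z gives the same grasp; the last joint's range is limited). The gripper opens to 91 mm and grips with 3 to 60 N. Pads are 32 mm wide; open, the fingers measure 118 mm over their backs; the gripper's body (76 mm by 178 mm) begins 60 mm behind the grasp point.
Start: joints at [-0.096, 0.494, 1.345, -0, 1.302, -0.096], TCP at [0.625, 0, 0.214] pointing down, gripper open.
Joint ranges: [-2.91, 2.91], [-0.82, 2.16], [0.22, 2.67], [-1.22, 4.37], [0.12, 2.79], [-3.08, 3.08]. Speed limits (rad/s): [1.89, 1.89, 2.57, 3.01, 3.01, 3.01].

### API

Orientations are given as a unit quaternion [x, y, z, w].
In Python, from cell import env gives the robot as it stands.
- The arm moves only by the tool send_rows, never from a script. Its argument "commands" is a list of rows, each an object with "slide": the shift along the tool's x, y, z in mm, a list of three; "rotation": the turn, a rotation vector about the tool's x, y, z in degrees, a list of three; "claw": the closure, from 0 (fully open) to 1 (shut). A call has 1 to 20 rows; each row is the pose to reach, as a shift and turn from the pose commanded when the call began, along the tool's axes at that moment; what a row does not reach only later rows make up. A row lasts 1/12 s, in which the tool goes at most 41.7 mm and 7.16 degrees, less where a joint would pass 70% of its speed; a pose out of reach is approached as far as the arm can. A call with a gripper value outside its range is refused whole. The fingers move at their own pace and stop on an object; the grip force is fixed at half the most. Time passes only in rows, so rows that repeat a pose let the fingers close. It gives the time, the measured TCP pose, the force, the opening and the grip force at its end, in the units of the state.
- env.observe(): the state, without advancing time (a new reading comes with each control period).
- env.read_camera(name): name is "scene" or "side" or "wrist"; returns (picture, depth): 480x640x3 uint8, blue, green, red; 480x640 float32, m along the optical axis (not along the pixel's ray), 0 where there is no reading.
- env.get_calibration(name): a dict with "mtx" (3x3 intrinsics, pixels), "k1" (the pictures are not rectified: a ray, as slopes to the right and down, at radius r is drawn at 1 + k1 r^2 times it, then the intrinsics apply), "position" and "rotation" of the camera in the world. Camera axes: x right, y down, z forward; pixel columns grow to the right and rows downward; lengths in m; the calibration is good to about 2 mm. A picture is of the moment at which its call begins: read the wrist's pose just before it. get_calibration takes no time and is no camera call; for the wrist camera it gives the pose at the moment of the call.
- env.hand_in(): hands the job in; it is judged then, once.
Trained networks look in the newest picture that a camera, given by its name, has taken for a name from the list of things; names that differ only in an ending like _2 or _b are one class to them, and where a whole thing is asked for, a point or a joint stands for the part that bears it (a point fixed in the world has none). Each returns a list of dicts, best first, with "p" (0 to 1); they miss things now and then, are a little off and sometimes report something else, mostly with a low value. They report only what shows in the picture. A call takes as long as a camera call. They do not tell look-alikes from the thing itself.
- env.trace(name, camera): "pixels" (480x640 bool, what is visible of it).
- env.tip_of(name, camera): "at" ([x, y, z] in m, in the coordinates of the camera as it stood for that picture, good to about 4 mm: a listed point, or the origin of a listed thing).
The state is a dict: "time_s": time; "joint_positions": joint angles; "joint_vel": joint speeds; "tau": joint torques, N m; "tool_pos": TCP position; "tcp_rot": TCP orientation; "wrist_force": force on the tool from outside, world axes, zero at the start; "moment": the same for the moment, N m; "opening": finger opening in m; "grasp_force": force on a finger pad.
Only numpy, scipy, OpenCV 4.12 (cv2) and the standard library are available. Lean on these libraries where they do the work, as an engineer would, in place of code of your own. Each camera call takes 0.05 s, during which the arm holds its last target. There are 200 camera calls.

## Working session

There is one attempt and no reset: what is moved stays moved. The work goes in short steps, Python scripts to look and compute and a tool call to move; the robot and the scene stay as the last step left them, time stands still between calls to the robot, and variables do not carry over. Pictures are saved under pics/ and viewed, at most 10 in all, crops included, and the job is handed in when it is done.

Besides the shell and the picture viewer there is one more tool, called after "Call:" by a JSON object that holds its "op" and its "data", one argument or row to a line. send_rows: Moves the arm, as the interface text tells. Its arguments: {"type":"object","properties":{"commands":{"type":"array","items":{"type":"object","properties":{"slide":{"type":"array","items":{"type":"number"}},"rotation":{"type":"array","items":{"type":"number"}},"claw":{"type":"number"}}}}},"required":["commands"]}

```bash
mkdir -p pics
cat > h.py <<'E'
import numpy as np, cv2
from cell import env
from scipy.spatial.transform import Rotation as R
def rot(c):
    r=np.array(c["rotation"],float)
    return r if r.shape==(3,3) else R.from_quat(r).as_matrix()
def w(c,p): return rot(c)@np.array(p)+np.array(c["position"])
def px(c,d,mask):
    v,u=np.nonzero(mask&(d>0)); K=np.array(c["mtx"]); s=np.c_[(u-K[0,2])/K[0,0],(v-K[1,2])/K[1,1]]
    t=s.copy()
    for _ in range(6): t=s/(1+c["k1"]*(t**2).sum(1,keepdims=True))
    z=d[v,u]; return np.c_[t*z[:,None],z]@rot(c).T+np.array(c["position"])
E
cat > m.py <<'E'
from h import *
import sys
np.set_printoptions(precision=3,suppress=True)
ims=[]
for cam in ["scene","side"]:
    c=env.get_calibration(cam); im,d=env.read_camera(cam); ims.append(im)
    for n in ["tin","plate_top","drawer_floor"]:
        for r in env.tip_of(n,cam)[:5]: print(cam,n,round(r["p"],2),w(c,r["at"]))
    for r in env.trace("tin",cam)[:5]:
        P=px(c,d,r["pixels"]); v,u=np.nonzero(r["pixels"])
        if len(P): print(cam,"trace",round(r["p"],2),len(P),"px",u.mean(),v.mean(),np.percentile(P,[3,50,97],axis=0).ravel())
    cv2.imwrite(f"pics/{cam}0.png",im)
print(env.observe()["time_s"])
E
python3 m.py
```

```text
scene tin 0.76 [ 0.423 -0.229  0.002]
scene tin 0.73 [ 0.336 -0.174  0.   ]
scene tin 0.7 [ 0.373 -0.058  0.003]
scene tin 0.69 [ 0.406 -0.135 -0.001]
scene tin 0.59 [ 0.333 -0.266 -0.   ]
scene plate_top 0.66 [0.608 0.093 0.091]
scene trace 0.89 545 px 209.47714808043875 235.56672760511884 [ 0.316 -0.287  0.004  0.345 -0.267  0.031  0.357 -0.245  0.034]
scene trace 0.86 517 px 253.32046332046332 221.72007722007723 [ 0.319 -0.196  0.005  0.347 -0.176  0.031  0.359 -0.154  0.034]
scene trace 0.72 599 px 283.0464344941957 239.77446102819238 [ 0.387 -0.159  0.002  0.416 -0.138  0.032  0.43  -0.115  0.035]
scene trace 0.61 511 px 311.0135396518375 217.08317214700193 [ 0.356 -0.085  0.004  0.385 -0.065  0.032  0.398 -0.044  0.035]
scene trace 0.58 667 px 241.17638266068758 262.35874439461884 [ 0.403 -0.25   0.     0.434 -0.229  0.032  0.447 -0.207  0.035]
side tin 0.92 [ 0.408 -0.137 -0.004]
side tin 0.88 [ 0.341 -0.178 -0.001]
side tin 0.86 [ 0.341 -0.269 -0.001]
side tin 0.63 [ 0.424 -0.228  0.002]
side tin 0.58 [ 0.377 -0.058  0.001]
side plate_top 0.75 [0.61  0.09  0.094]
side trace 0.97 475 px 404.3094736842105 239.88842105263157 [ 0.314 -0.284  0.     0.335 -0.251  0.026  0.355 -0.242  0.031]
side trace 0.96 558 px 404.7839285714286 264.8482142857143 [ 0.317 -0.19   0.002  0.338 -0.159  0.028  0.358 -0.149  0.032]
side trace 0.74 669 px 367.6363636363636 272.9046199701937 [ 0.385 -0.179 -0.002  0.407 -0.123  0.027  0.429 -0.113  0.032]
side trace 0.61 530 px 360.7142857142857 246.52067669172934 [ 0.402 -0.248 -0.002  0.424 -0.213  0.026  0.445 -0.204  0.031]
side trace 0.59 723 px 384.43543956043953 299.75824175824175 [ 0.356 -0.08   0.002  0.376 -0.049  0.029  0.397 -0.039  0.032]
0.5
```

View pics/scene0.png

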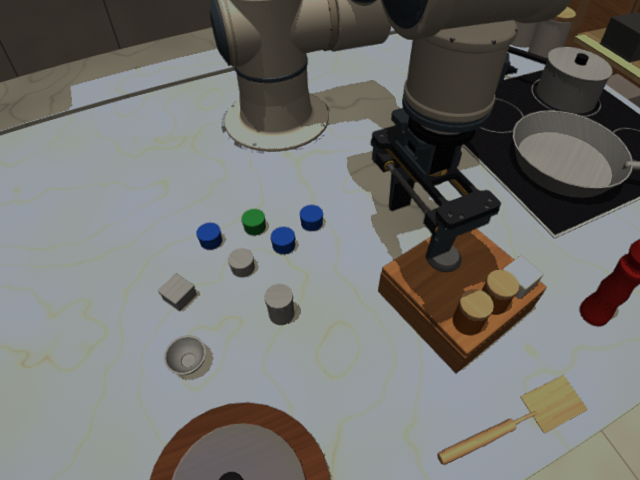

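View pics/side0.png

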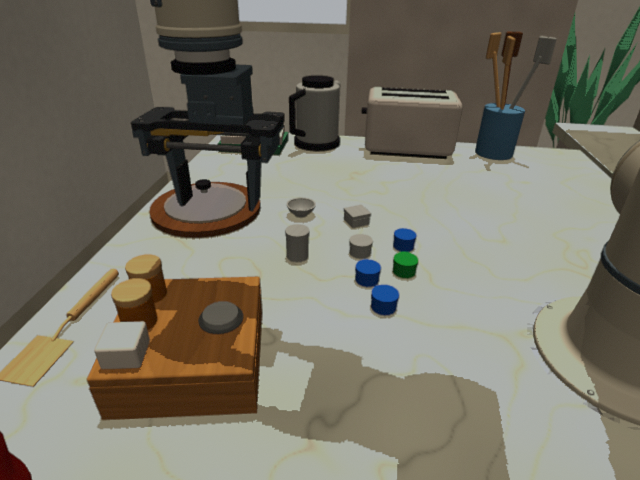

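Bare steel short tin: scene px (241,262), i.e. about (0.424,-0.229). Blue tins at (209,235), (283,240) and (311,217), and the green one at (253,221), are the look-alikes. The plate is at scene px (443,258), on the caddy. Next I need the caddy's yaw and the moves.

```bash
cat > a.py <<'E'
from h import *
np.set_printoptions(precision=3,suppress=True)
Q=[]
for cam in ["scene","side"]:
    c=env.get_calibration(cam); im,d=env.read_camera(cam)
    P=px(c,d,np.ones(d.shape,bool))
    T=P[(abs(P[:,2]-.078)<.004)&(np.linalg.norm(P[:,:2]-[.66,.09],axis=1)<.2)]
    print(cam,len(T),cv2.minAreaRect((T[:,:2]*1000).astype(np.float32)))
    S=P[(abs(P[:,2]-.032)<.004)&(np.linalg.norm(P[:,:2]-[.424,-.229],axis=1)<.04)]
    print("tin top",cv2.minEnclosingCircle((S[:,:2]*1000).astype(np.float32)),S.mean(0))
    N=P[(P[:,2]>.015)&(P[:,2]<.1)&(np.linalg.norm(P[:,:2]-[.424,-.229],axis=1)<.2)]
    h=np.floor(N[:,:2]/.02); u,k=np.unique(h,axis=0,return_counts=True); Q.append(u[k>15]*20+10)
print(Q[0].tolist())
o=env.observe(); r=R.from_quat(o["tcp_rot"]); print(o["tool_pos"],r.as_matrix())
for t in ([.609,.091,.100],[.424,-.229,.12]): print(r.inv().apply(np.array(t)-o["tool_pos"])*1000)
E
python3 a.py
```

```text
scene 7237 ((658.4871826171875, 98.00265502929688), (201.80580139160156, 202.22767639160156), 11.813980102539062)
tin top ((423.79302978515625, -228.71270751953125), 25.186199188232422) [ 0.426 -0.229  0.033]
side 10308 ((657.8349609375, 99.37977600097656), (199.6851348876953, 201.10491943359375), 11.312520980834961)
tin top ((424.92889404296875, -227.42120361328125), 24.402790069580078) [ 0.424 -0.226  0.03 ]
[[310.0, -270.0], [310.0, -170.0], [330.0, -290.0], [330.0, -270.0], [330.0, -250.0], [330.0, -190.0], [330.0, -170.0], [330.0, -150.0], [350.0, -290.0], [350.0, -270.0], [350.0, -250.0], [350.0, -190.0], [350.0, -170.0], [350.0, -150.0], [350.0, -70.0], [350.0, -50.0], [370.0, -90.0], [370.0, -70.0], [370.0, -50.0], [390.0, -150.0], [390.0, -130.0], [390.0, -90.0], [390.0, -70.0], [390.0, -50.0], [410.0, -350.0], [410.0, -250.0], [410.0, -230.0], [410.0, -210.0], [410.0, -150.0], [410.0, -130.0], [410.0, -110.0], [430.0, -390.0], [430.0, -370.0], [430.0, -350.0], [430.0, -330.0], [430.0, -250.0], [430.0, -230.0], [430.0, -210.0], [430.0, -150.0], [430.0, -130.0], [450.0, -370.0], [450.0, -350.0], [450.0, -330.0], [450.0, -250.0], [450.0, -230.0], [450.0, -210.0], [470.0, -370.0], [470.0, -350.0], [530.0, -210.0], [530.0, -190.0], [550.0, -390.0], [550.0, -370.0], [550.0, -350.0], [550.0, -210.0], [550.0, -190.0], [550.0, -170.0], [570.0, -350.0], [570.0, -330.0], [570.0, -210.0], [570.0, -190.0], [570.0, -170.0]]
[0.625 0.    0.214] [[-0.  1. -0.]
 [ 1.  0.  0.]
 [ 0. -0. -1.]]
[ 90.988 -15.953 113.915]
[-229.007 -200.962   93.925]
```

Call:
{"op": "send_rows", "data": {
  "commands": [
    {"slide": [40, -7, 40], "claw": 1},
    {"slide": [75, -14, 75], "claw": 1},
    {"slide": [91, -16, 108], "claw": 1},
    {"slide": [91, -16, 112], "claw": 1},
    {"slide": [91, -16, 114], "claw": 1},
    {"slide": [91, -16, 114], "claw": 1},
    {"slide": [91, -16, 114], "claw": 1}
  ]
}}

```text
validation failed for argument at $.co...
```

Call:
{"op": "send_rows", "data": {
  "commands": [
    {"slide": [40, -7, 40], "rotation": [0, 0, 0], "claw": 1},
    {"slide": [75, -14, 75], "rotation": [0, 0, 0], "claw": 1},
    {"slide": [91, -16, 108], "rotation": [0, 0, 0], "claw": 1},
    {"slide": [91, -16, 114], "rotation": [0, 0, 0], "claw": 1},
    {"slide": [91, -16, 114], "rotation": [0, 0, 0], "claw": 1},
    {"slide": [91, -16, 114], "rotation": [0, 0, 0], "claw": 1},
    {"slide": [91, -16, 114], "rotation": [0, 0, 0], "claw": 1}
  ]
}}

```text
time_s: 1.18
tool_pos: [0.61, 0.0905, 0.1011]
tcp_rot: [0.707, 0.707, 0.001, 0.001]
wrist_force: [-0.1, 0.5, 0.1]
opening: 0.0473
grasp_force: 0.0
```

Call:
{"op": "send_rows", "data": {
  "commands": [
    {"slide": [0, 0, 2], "rotation": [0, 0, 0], "claw": 1},
    {"slide": [0, 0, 4], "rotation": [0, 0, 0], "claw": 1},
    {"slide": [0, 0, 5], "rotation": [0, 0, 0], "claw": 1},
    {"slide": [0, 0, 6], "rotation": [0, 0, 0], "claw": 1},
    {"slide": [0, 0, 7], "rotation": [0, 0, 0], "claw": 1},
    {"slide": [0, 0, 8], "rotation": [0, 0, 0], "claw": 1},
    {"slide": [0, 0, 10], "rotation": [0, 0, 0], "claw": 1},
    {"slide": [0, 0, 12], "rotation": [0, 0, 0], "claw": 1},
    {"slide": [0, 0, 14], "rotation": [0, 0, 0], "claw": 1},
    {"slide": [0, 0, 16], "rotation": [0, 0, 0], "claw": 1},
    {"slide": [0, 0, 17.5], "rotation": [0, 0, 0], "claw": 1},
    {"slide": [0, 0, 17.5], "rotation": [0, 0, 0], "claw": 1}
  ]
}}

```text
time_s: 2.18
tool_pos: [0.6091, 0.091, 0.0823]
tcp_rot: [0.707, 0.707, 0.0, 0.0]
wrist_force: [-0.7, -0.9, 5.2]
opening: 0.0007
grasp_force: 2.2
```

Call:
{"op": "send_rows", "data": {
  "commands": [
    {"slide": [0, 0, -40], "rotation": [0, 0, 0], "claw": 1},
    {"slide": [-35, -20, -58], "rotation": [0, 0, 0], "claw": 0.2},
    {"slide": [-319, -185, -58], "rotation": [0, 0, 0], "claw": 0.2},
    {"slide": [-319, -185, -58], "rotation": [0, 0, 0], "claw": 0.2},
    {"slide": [-319, -185, -58], "rotation": [0, 0, 0], "claw": 0.2},
    {"slide": [-319, -185, -58], "rotation": [0, 0, 0], "claw": 0.2},
    {"slide": [-319, -185, -58], "rotation": [0, 0, 0], "claw": 0.2},
    {"slide": [-319, -185, -58], "rotation": [0, 0, 0], "claw": 0.2},
    {"slide": [-319, -185, -58], "rotation": [0, 0, 0], "claw": 0.2},
    {"slide": [-319, -185, -58], "rotation": [0, 0, 0], "claw": 0.2},
    {"slide": [-319, -185, -58], "rotation": [0, 0, 0], "claw": 0.2},
    {"slide": [-319, -185, -58], "rotation": [0, 0, 0], "claw": 0.2},
    {"slide": [-319, -185, -58], "rotation": [0, 0, 0], "claw": 0.2},
    {"slide": [-319, -185, -58], "rotation": [0, 0, 0], "claw": 0.2}
  ]
}}

```text
time_s: 3.35
tool_pos: [0.4244, -0.2271, 0.1403]
tcp_rot: [0.707, 0.707, 0.0, -0.0]
wrist_force: [0.7, 0.5, -0.3]
opening: 0.0731
grasp_force: 0.0
```

```bash
cat > b.py <<'E'
from h import *
np.set_printoptions(precision=3,suppress=True)
ims=[]
for cam in ["scene","side","wrist"]:
    c=env.get_calibration(cam); im,d=env.read_camera(cam); ims.append(im)
    for n in ["tin","drawer_floor"]:
        for r in env.tip_of(n,cam)[:5]: print(cam,n,round(r["p"],2),w(c,r["at"]))
cv2.imwrite("pics/b.png",cv2.resize(np.vstack([np.hstack(ims[:2]),np.hstack([ims[2],ims[2]*0])]),(800,600)))
o=env.observe(); print(o["time_s"],o["tool_pos"])
E
python3 b.py
```

```text
scene tin 0.95 [ 0.332 -0.265 -0.001]
scene tin 0.77 [ 0.408 -0.137 -0.002]
scene tin 0.7 [ 0.37  -0.06   0.003]
scene tin 0.61 [ 0.42  -0.23   0.001]
scene tin 0.57 [ 0.334 -0.174 -0.001]
scene drawer_floor 0.91 [0.494 0.065 0.008]
side tin 0.95 [ 0.34  -0.176  0.001]
side tin 0.87 [ 0.409 -0.137 -0.002]
side tin 0.75 [ 0.423 -0.228  0.003]
side tin 0.61 [ 0.375 -0.06   0.004]
side tin 0.59 [ 0.337 -0.269 -0.001]
side drawer_floor 0.85 [0.503 0.065 0.009]
wrist tin 0.85 [ 0.376 -0.061 -0.003]
wrist tin 0.74 [ 0.422 -0.232  0.   ]
wrist tin 0.74 [ 0.409 -0.136  0.001]
wrist tin 0.63 [ 0.338 -0.268  0.001]
3.8 [ 0.424 -0.228  0.14 ]
```

View pics/b.png

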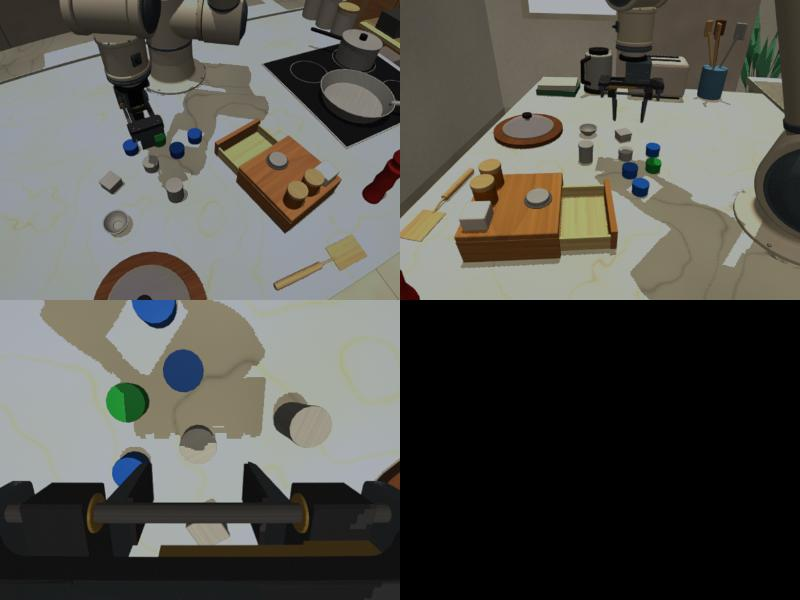

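The mosaic shows the drawer open (scene panel around (245,148), side panel around (585,215)). In the wrist panel the steel tin, at (198,444), is centred between the fingers. Descending to grasp it.

Call:
{"op": "send_rows", "data": {
  "commands": [
    {"slide": [0, 0, 40], "rotation": [0, 0, 0], "claw": 0.2},
    {"slide": [0, 0, 80], "rotation": [0, 0, 0], "claw": 0.2},
    {"slide": [0, 0, 110], "rotation": [0, 0, 0], "claw": 0.2},
    {"slide": [0, 0, 125], "rotation": [0, 0, 0], "claw": 0.2},
    {"slide": [0, 0, 132], "rotation": [0, 0, 0], "claw": 0.2},
    {"slide": [0, 0, 132], "rotation": [0, 0, 0], "claw": 0.2},
    {"slide": [0, 0, 132], "rotation": [0, 0, 0], "claw": 0.6},
    {"slide": [0, 0, 132], "rotation": [0, 0, 0], "claw": 0.6},
    {"slide": [0, 0, 132], "rotation": [0, 0, 0], "claw": 0.6},
    {"slide": [0, 0, 132], "rotation": [0, 0, 0], "claw": 0.6},
    {"slide": [0, 0, 132], "rotation": [0, 0, 0], "claw": 0.6},
    {"slide": [0, 0, 132], "rotation": [0, 0, 0], "claw": 0.6},
    {"slide": [0, 0, 132], "rotation": [0, 0, 0], "claw": 0.6},
    {"slide": [0, 0, 132], "rotation": [0, 0, 0], "claw": 0.6}
  ]
}}

```text
time_s: 4.97
tool_pos: [0.4245, -0.2283, 0.0092]
tcp_rot: [0.707, 0.707, 0.0, 0.001]
wrist_force: [-0.7, 0.7, 11.2]
opening: 0.0461
grasp_force: 30.0
```

Call:
{"op": "send_rows", "data": {
  "commands": [
    {"slide": [0, 0, -5], "rotation": [0, 0, 0], "claw": 0.6},
    {"slide": [0, 0, -40], "rotation": [0, 0, 0], "claw": 0.6},
    {"slide": [0, 0, -80], "rotation": [0, 0, 0], "claw": 0.6},
    {"slide": [0, 0, -110], "rotation": [0, 0, 0], "claw": 0.6},
    {"slide": [0, 0, -110], "rotation": [0, 0, 0], "claw": 0.6},
    {"slide": [0, 0, -110], "rotation": [0, 0, 0], "claw": 0.6}
  ]
}}

```text
time_s: 5.47
tool_pos: [0.4248, -0.2285, 0.1203]
tcp_rot: [0.707, 0.707, 0.0, 0.002]
wrist_force: [0.1, -0.4, -2.1]
opening: 0.0462
grasp_force: 30.0
```

```bash
cat > c.py <<'E'
from h import *
import sys
np.set_printoptions(precision=3,suppress=True)
c=env.get_calibration("side"); im,d=env.read_camera("side"); o=env.observe()
K=np.array(c["mtx"]); q=rot(c).T@(np.array(o["tool_pos"])-c["position"]); u,v=(K@(q/q[2]))[:2].astype(int)
a=im[max(v-70,0):v+50,max(u-80,0):u+80]; im2,_=env.read_camera("wrist")
cv2.imwrite(f"pics/{sys.argv[1]}.png",np.hstack([cv2.resize(a,(440,330),interpolation=2),cv2.resize(im2,(360,330))]))
for r in env.tip_of("tin","side")[:6]: print(round(r["p"],2),w(c,r["at"]))
print(o["tool_pos"],o["time_s"],o["opening"],o["wrist_force"])
E
python3 c.py c1
```

```text
0.98 [ 0.341 -0.177 -0.003]
0.86 [ 0.424 -0.231  0.115]
0.8 [ 0.337 -0.267 -0.004]
0.75 [ 0.374 -0.063  0.002]
0.67 [ 0.409 -0.139 -0.007]
[ 0.424 -0.228  0.119] 5.5167 0.046254326195088284 [ 0.06  -0.655 -1.339]
```

View pics/c1.png

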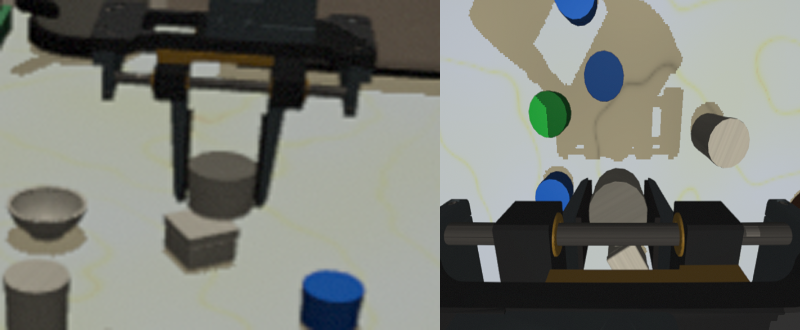

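The left crop shows the tin upright between the fingers, at about (222,185), with its underside about 9 mm below the tips. Carrying it to above the drawer.

Call:
{"op": "send_rows", "data": {
  "commands": [
    {"slide": [294, 76, 0], "rotation": [0, 0, 78.5], "claw": 0.6},
    {"slide": [294, 76, 0], "rotation": [0, 0, 78.5], "claw": 0.6},
    {"slide": [294, 76, 0], "rotation": [0, 0, 78.5], "claw": 0.6},
    {"slide": [294, 76, 0], "rotation": [0, 0, 78.5], "claw": 0.6},
    {"slide": [294, 76, 0], "rotation": [0, 0, 78.5], "claw": 0.6},
    {"slide": [294, 76, 0], "rotation": [0, 0, 78.5], "claw": 0.6},
    {"slide": [294, 76, 0], "rotation": [0, 0, 78.5], "claw": 0.6},
    {"slide": [294, 76, 0], "rotation": [0, 0, 78.5], "claw": 0.6},
    {"slide": [294, 76, 0], "rotation": [0, 0, 78.5], "claw": 0.6},
    {"slide": [294, 76, 0], "rotation": [0, 0, 78.5], "claw": 0.6},
    {"slide": [294, 76, 0], "rotation": [0, 0, 78.5], "claw": 0.6},
    {"slide": [294, 76, 0], "rotation": [0, 0, 78.5], "claw": 0.6},
    {"slide": [294, 76, 0], "rotation": [0, 0, 78.5], "claw": 0.6},
    {"slide": [294, 76, 0], "rotation": [0, 0, 78.5], "claw": 0.6}
  ]
}}

```text
time_s: 6.78
tool_pos: [0.4992, 0.0661, 0.1172]
tcp_rot: [0.995, 0.099, -0.001, -0.0]
wrist_force: [0.1, 0.0, -1.4]
opening: 0.046
grasp_force: 30.0
```

```bash
python3 c.py c2; python3 -c "
from h import *
c=env.get_calibration('scene');env.read_camera('scene')
print([w(c,r['at']) for r in env.tip_of('drawer_floor','scene')[:1]])
print(R.from_quat(env.observe()['tcp_rot']).as_matrix().round(3))"
```

```text
0.9 [ 0.376 -0.06   0.003]
0.86 [ 0.34  -0.268 -0.001]
0.7 [ 0.338 -0.173 -0.001]
0.59 [ 0.408 -0.134 -0.004]
0.48 [0.497 0.069 0.111]
[0.499 0.066 0.117] 6.8333 0.04612071040644766 [ 0.328 -0.213 -0.576]
[array([0.49800326, 0.06558272, 0.00884479])]
[[ 0.98   0.201 -0.001]
 [ 0.201 -0.98  -0.   ]
 [-0.001 -0.    -1.   ]]
```

View pics/c2.png

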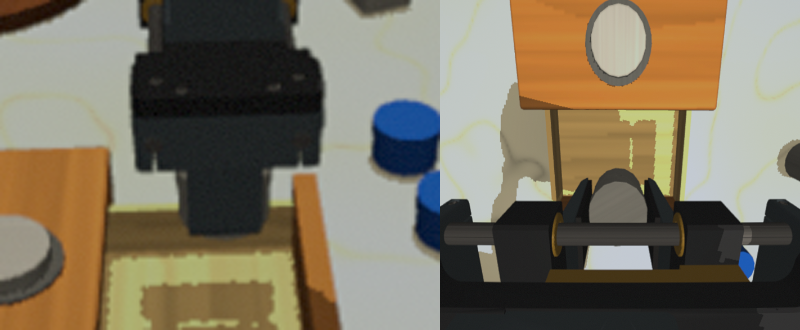

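The right view shows the tin over the open drawer, aligned with it, and clear of the walls. Lowering it, slowly at the end.

Call:
{"op": "send_rows", "data": {
  "commands": [
    {"slide": [0, 0, 30], "rotation": [0, 0, 0], "claw": 0.6},
    {"slide": [0, 0, 60], "rotation": [0, 0, 0], "claw": 0.6},
    {"slide": [0, 0, 80], "rotation": [0, 0, 0], "claw": 0.6},
    {"slide": [0, 0, 88], "rotation": [0, 0, 0], "claw": 0.6},
    {"slide": [0, 0, 91], "rotation": [0, 0, 0], "claw": 0.6},
    {"slide": [0, 0, 92], "rotation": [0, 0, 0], "claw": 0.6},
    {"slide": [0, 0, 93], "rotation": [0, 0, 0], "claw": 0.6},
    {"slide": [0, 0, 94], "rotation": [0, 0, 0], "claw": 0.6},
    {"slide": [0, 0, 94], "rotation": [0, 0, 0], "claw": 0.6},
    {"slide": [0, 0, 94], "rotation": [0, 0, 0], "claw": 0.6}
  ]
}}

```text
time_s: 7.87
tool_pos: [0.5004, 0.066, 0.0251]
tcp_rot: [0.995, 0.1, 0.001, 0.0]
wrist_force: [-0.3, -0.2, -0.9]
opening: 0.0461
grasp_force: 30.0
```

Call:
{"op": "send_rows", "data": {
  "commands": [
    {"slide": [0, 0, 1], "rotation": [0, 0, 0], "claw": 0.6},
    {"slide": [0, 0, 2], "rotation": [0, 0, 0], "claw": 0.6},
    {"slide": [0, 0, 3], "rotation": [0, 0, 0], "claw": 0.6},
    {"slide": [0, 0, 3], "rotation": [0, 0, 0], "claw": 0.6},
    {"slide": [0, 0, 3], "rotation": [0, 0, 0], "claw": 0.6}
  ]
}}

```text
time_s: 8.28
tool_pos: [0.5, 0.066, 0.0214]
tcp_rot: [0.995, 0.1, -0.0, -0.0]
wrist_force: [-0.0, 0.2, -0.7]
opening: 0.0458
grasp_force: 30.0
```

Call:
{"op": "send_rows", "data": {
  "commands": [
    {"slide": [0, 0, 0.5], "rotation": [0, 0, 0], "claw": 0.6},
    {"slide": [0, 0, 1], "rotation": [0, 0, 0], "claw": 0.6},
    {"slide": [0, 0, 1], "rotation": [0, 0, 0], "claw": 0.6},
    {"slide": [0, 0, 1], "rotation": [0, 0, 0], "claw": 0.6}
  ]
}}

```text
time_s: 8.62
tool_pos: [0.5006, 0.0661, 0.0211]
tcp_rot: [0.995, 0.1, 0.001, -0.0]
wrist_force: [-1.9, 1.9, 15.7]
opening: 0.0458
grasp_force: 30.0
```

Floor contact confirmed. Backing off a touch, then releasing and lifting.

Call:
{"op": "send_rows", "data": {
  "commands": [
    {"slide": [0, 0, -0.5], "rotation": [0, 0, 0], "claw": 0.6},
    {"slide": [0, 0, -0.5], "rotation": [0, 0, 0], "claw": 0.25},
    {"slide": [0, 0, -0.5], "rotation": [0, 0, 0], "claw": 0.25},
    {"slide": [0, 0, -0.5], "rotation": [0, 0, 0], "claw": 0.25},
    {"slide": [0, 0, -0.5], "rotation": [0, 0, 0], "claw": 0.25},
    {"slide": [0, 0, -0.5], "rotation": [0, 0, 0], "claw": 0.25},
    {"slide": [0, 0, -0.5], "rotation": [0, 0, 0], "claw": 0.25},
    {"slide": [0, 0, -10], "rotation": [0, 0, 0], "claw": 0.25},
    {"slide": [0, 0, -40], "rotation": [0, 0, 0], "claw": 0.25},
    {"slide": [0, 0, -80], "rotation": [0, 0, 0], "claw": 0.25},
    {"slide": [0, 0, -120], "rotation": [0, 0, 0], "claw": 0.25},
    {"slide": [0, 0, -150], "rotation": [0, 0, 0], "claw": 0.25},
    {"slide": [0, 0, -150], "rotation": [0, 0, 0], "claw": 0.25},
    {"slide": [0, 0, -150], "rotation": [0, 0, 0], "claw": 0.25}
  ]
}}

```text
time_s: 9.78
tool_pos: [0.5009, 0.066, 0.1726]
tcp_rot: [0.995, 0.1, 0.002, 0.0]
wrist_force: [-0.4, -0.9, -0.9]
opening: 0.0687
grasp_force: 0.0
```

```bash
python3 b.py; cp pics/b.png pics/d.png
```

```text
scene tin 0.92 [ 0.375 -0.061  0.002]
scene tin 0.71 [ 0.339 -0.174  0.001]
scene tin 0.67 [ 0.406 -0.134 -0.004]
scene tin 0.6 [0.497 0.064 0.012]
scene tin 0.58 [ 0.331 -0.266 -0.002]
scene drawer_floor 0.91 [0.498 0.066 0.008]
side tin 0.84 [ 0.375 -0.064  0.002]
side tin 0.71 [ 0.337 -0.174  0.001]
side tin 0.65 [0.501 0.066 0.013]
side tin 0.65 [ 0.339 -0.268 -0.003]
side tin 0.55 [ 0.409 -0.136 -0.002]
side drawer_floor 0.61 [0.505 0.063 0.013]
wrist tin 0.82 [0.496 0.062 0.01 ]
wrist drawer_floor 0.23 [0.613 0.09  0.09 ]
10.2333 [0.5   0.066 0.17 ]
```

View pics/d.png

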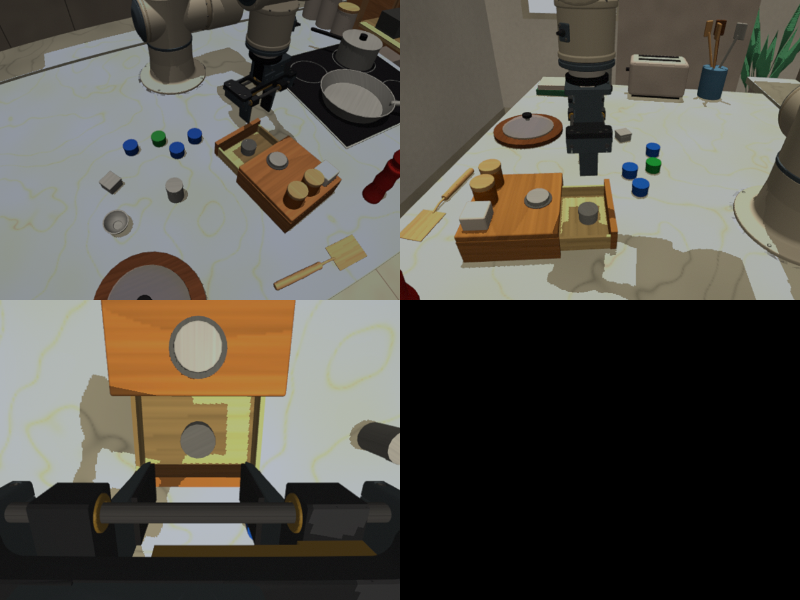

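The tin stands upright in the open drawer (side panel (588,212), wrist panel (198,440)), and the gripper is clear of everything.

```bash
python3 -c "
from cell import env
print(env.hand_in())"
```

```text
the job is handed in; nothing more can be done
None
```

The saffron tin is standing upright on the floor of the open hidden drawer, the gripper is clear, and the job is handed in (about 10 s of the 56 s used); no verdict was returned.

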